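# Find the rattling slide canister and dock it for repair

## Task

One of the three sealed tin slide canisters has a piece loose inside. Lift them one at a time and shake each gently, rocking it so that first one end is low and then the other, several times, to feel for the piece running from end to end; lay the sound ones back flat where they stood. Lay the rattling one flat between the rails of the oak repair cradle and slide it gently, without forcing, fully home against the brass end stop, leaving everything else on the ledge where it is.

Things in the scene. Friction and masses are not known exactly. Their poses are not given: they have to be found in the camera images.
- canister_1: sealed dark tin slide canister, a closed box 140 long (its x), 44 wide (its y), 56 high (its z), flat smooth sides; origin at the centre of its underside; 0.28 to 0.56 kg without any loose piece; lies flat on the ledge, long way within 0.25 rad of world x. One of the three look-alikes, a different one each time, has a piece loose inside; in the others nothing moves.
- canister_2: sealed dark tin slide canister, a closed box 140 long (its x), 44 wide (its y), 56 high (its z), flat smooth sides; origin at the centre of its underside; 0.28 to 0.56 kg without any loose piece; lies flat on the ledge, long way within 0.25 rad of world x. Looks the same as the others.
- canister_3: sealed dark tin slide canister, a closed box 140 long (its x), 44 wide (its y), 56 high (its z), flat smooth sides; origin at the centre of its underside; 0.28 to 0.56 kg without any loose piece; lies flat on the ledge, long way within 0.25 rad of world x. The loose piece, in whichever canister, is a 30 mm lead ball of 160 g that rolls freely 98 mm from end to end once one end is dipped 0.1 rad, and knocks on the end walls.
- cradle: oak repair cradle fixed to the ledge; origin under it at ledge height. Base plate 8 thick, from x=-90 to +80, 80 wide; two rails along x from x=-85 to +65, inner faces at y=-24 and +24 (2 free on each side of a canister), tops at z=22; open at the -x end. A canister that is home has its underside at z=8 and its origin at x=0, either way round. Setting down harder than 90 N is rough.
- end_stop: origin in the middle of the inner face of the brass end stop across the cradle's +x end: 70 along +x from the cradle's origin, 24 up; the stop is 80 wide, its top 40 above the ledge. Same axes as the cradle. Pushing on the stop with over 40 N is forcing.
- slide_1: bystander: square glass lantern slide in an oak frame, 83 x 83 x 9, lying flat; origin under its centre
- slide_2: bystander: square glass lantern slide in an oak frame, 83 x 83 x 9, lying flat; origin under its centre
- slide_3: bystander: square glass lantern slide in an oak frame, 83 x 83 x 9, lying flat; origin under its centre
- focus_tube: bystander: brass focusing tube standing upright, 44 across, 108 high; origin under its centre
- amber_bottle: bystander: cork-stoppered amber glass bottle, 52 across, 119 high; origin under its centre
- loupe: bystander: brass loupe ring, 38 across, 22 high; origin under its centre
- brush: bystander: small dusting brush, 120 long, lying flat; origin under its middle
Not all that is in view belongs to the job. Leave any purple look-alike of the canister_2 alone.

How it is judged:
On the way, in this order (a step that is already met when the one before it is completed fails the run):
1. the rattling canister, lifted off the ledge, has been shaken so that its loose piece has run to one end (((distance between loose_center and canister_1 below 0.08 m and x of loose_center in the frame of canister_1 above 0.03 m and height (world z) of canister_1 above 0.02 m) or (distance between loose_center and canister_2 below 0.08 m and x of loose_center in the frame of canister_2 above 0.03 m and height (world z) of canister_2 above 0.02 m) or (distance between loose_center and canister_3 below 0.08 m and x of loose_center in the frame of canister_3 above 0.03 m and height (world z) of canister_3 above 0.02 m))).
2. still lifted and shaken, its loose piece has run to the other end as well (((distance between loose_center and canister_1 below 0.08 m and x of loose_center in the frame of canister_1 below -0.03 m and height (world z) of canister_1 above 0.02 m) or (distance between loose_center and canister_2 below 0.08 m and x of loose_center in the frame of canister_2 below -0.03 m and height (world z) of canister_2 above 0.02 m) or (distance between loose_center and canister_3 below 0.08 m and x of loose_center in the frame of canister_3 below -0.03 m and height (world z) of canister_3 above 0.02 m))).
At the end, for the whole second after the job is handed in: the canister with the loose piece lies flat in the cradle between the rails, within 4 mm of the end stop and at rest; the other two lie flat and still within 40 mm of where they stood (((distance between loose_center and canister_1 below 0.08 m and x of canister_1 in the frame of cradle between -0.004 and 0.004 m and y of canister_1 in the frame of cradle between -0.004 and 0.004 m and z of canister_1 in the frame of cradle below 0.011 m and angle between the x axis of canister_1 and the x axis of cradle, either way round below 0.08 rad and angle between each of canister_1, canister_2, canister_3's own z axis and vertical below 0.06 rad and linear speed of each of canister_1, canister_2, canister_3 below 0.02 m/s and distance of each of canister_2, canister_3 from where it was at the start of the episode below 0.04 m) or (distance between loose_center and canister_2 below 0.08 m and x of canister_2 in the frame of cradle between -0.004 and 0.004 m and y of canister_2 in the frame of cradle between -0.004 and 0.004 m and z of canister_2 in the frame of cradle below 0.011 m and angle between the x axis of canister_2 and the x axis of cradle, either way round below 0.08 rad and angle between each of canister_2, canister_1, canister_3's own z axis and vertical below 0.06 rad and linear speed of each of canister_2, canister_1, canister_3 below 0.02 m/s and distance of each of canister_1, canister_3 from where it was at the start of the episode below 0.04 m) or (distance between loose_center and canister_3 below 0.08 m and x of canister_3 in the frame of cradle between -0.004 and 0.004 m and y of canister_3 in the frame of cradle between -0.004 and 0.004 m and z of canister_3 in the frame of cradle below 0.011 m and angle between the x axis of canister_3 and the x axis of cradle, either way round below 0.08 rad and angle between each of canister_3, canister_1, canister_2's own z axis and vertical below 0.06 rad and linear speed of each of canister_3, canister_1, canister_2 below 0.02 m/s and distance of each of canister_1, canister_2 from where it was at the start of the episode below 0.04 m))); the robot touches nothing.
It fails at once if a canister pushed on the end stop with more than 40 N (contact force between any of canister_1, canister_2, canister_3 and end_stop above 40 N).
It fails at once if a canister pressed on the cradle with more than 90 N (contact force between any of canister_1, canister_2, canister_3 and cradle above 90 N).
It fails at once if a canister swung faster than 1 m/s (linear speed of any of canister_1, canister_2, canister_3 above 1 m/s).
It fails at once if a bystander moved more than 30 mm (distance of any of slide_1, slide_2, slide_3, focus_tube, amber_bottle, loupe, brush from where it was at the start of the episode above 0.03 m).
It also fails if it takes over 72 s, if anything falls off the work surface, if the arm or the gripper's body presses on something with over 40 N, if the wrist force passes 120 N, or if a joint passes its speed limit or range.

## Robot

A 6-joint arm with a two-finger parallel gripper is mounted at the origin on the work surface. World frame = base frame: x ahead of the robot, y to its left, z up, the work surface at z = 0. Lengths are in m, angles in rad, forces in N, time in s.
With the tool pointing down it reaches from about 0.3 to 0.825 m from the base axis. Payload 5.4 kg.
Tool frame: the origin (TCP) lies midway between the tips of the shut fingers; the grasp point (between the pads) lies 19 mm behind it; x points along the fingers, z is the direction in which the jaws open and shut, and the axes are right-handed (so a half turn about x gives the same grasp; the last joint's range is limited). The gripper opens to 92 mm and grips with 3 to 60 N. Pads are 20 mm wide; open, the fingers measure 128 mm over their backs; the gripper's body (75 mm by 189 mm) begins 69 mm behind the grasp point.
Start: joints at [0.971, 0.158, 1.597, -0, 1.386, -0.21], TCP at [0.219, 0.532, 0.215] pointing down, gripper open.
Joint ranges: [-2.91, 2.91], [-0.94, 2.29], [0.18, 2.7], [-1.29, 4.43], [0.17, 2.64], [-3, 3]. Speed limits (rad/s): [2.57, 2.57, 3.14, 3.14, 3.14, 3.14].

## Interface

Orientations are given as [roll, pitch, yaw] about the fixed x, y, z axes, in that order (R = Rz(yaw) Ry(pitch) Rx(roll)).
In Python, from workcell import telemetry, cams, env gives the robot as it stands.
- The arm moves only by the tool drive_tool, never from a script. Its arguments are lists of equal length, an entry for each row: "linear": the shift along the tool's x, y, z in m, a list of three; "dr": the turn, a rotation vector about the tool's x, y, z in degrees, a list of three. In form: {"linear": [[tx, ty, tz], ...], "dr": [[rx, ry, rz], ...]}. A call has 1 to 5 rows; each row is the pose to reach, as a shift and turn from the pose commanded when the call began, along the tool's axes at that moment; what a row does not reach only later rows make up. A row lasts 1/8 s, in which the tool goes at most 62.5 mm and 10.7 degrees, less where a joint would pass 70% of its speed; a pose out of reach is approached as far as the arm can. A call with a gripper value outside its range is refused whole. "grip" is the finger opening in m, from 0 to 0.0919, set as the call begins (left out, the last holds). The fingers move at their own pace and stop on an object; "force" is the grip in N (left out, the last holds). Time passes only in rows, so rows that repeat a pose let the fingers close. It gives the time, the measured TCP pose, the force and the opening at its end, in the units of the state.
- telemetry.sense(): the state, without advancing time (a new reading comes with each control period).
- cams.read_camera(name): name is "side" or "top" or "wrist"; returns a dict with "pixels" (400x640x3 uint8, red, green, blue), "range_z" (400x640 float32, m along the optical axis (not along the pixel's ray), 0 where there is no reading), "vfov" (degrees; the focal length in pixels is half the picture's height over the tangent of half this angle, whatever the lens; pixels are square), "cx", "cy" (the principal point, pixels), "k1" (the pictures are not rectified: a ray, as slopes to the right and down, at radius r is drawn at 1 + k1 r^2 times it, then the intrinsics apply), "R" (3x3) and "t" (3): a world point X has camera coordinates R X + t; the wrist camera has in their place "mount" (4x4, takes a point from camera to tool coordinates, whose origin is the TCP and whose axes are the tool frame's). Camera axes: x right, y down, z forward; pixel columns grow to the right and rows downward; lengths in m; the calibration is good to about 2 mm. A picture is of the moment at which its call begins: read the wrist's pose just before it.
- env.sign_off(): hands the job in, once; it reports no verdict.
The state is a dict: "time_s": time; "q": joint angles; "joint_vel": joint speeds; "joint_torque": joint torques, N m; "eef_pos": TCP position; "ee_rot": TCP orientation; "contact_force": force on the tool from outside, world axes, zero at the start; "wrist_torque": the same for the moment, N m; "opening": finger opening in m.
Only numpy, scipy, OpenCV 4.12 (cv2) and the standard library are available. Lean on these libraries where they do the work, as an engineer would, in place of code of your own. Each camera call takes 0.05 s, during which the arm holds its last target. There are 200 camera calls.

## Working session

There is one attempt and no reset: what is moved stays moved. The work goes in short steps, Python scripts to look and compute and a tool call to move; the robot and the scene stay as the last step left them, time stands still between calls to the robot, and variables do not carry over. Pictures are saved under pics/ and viewed, about 8 in all and at most 12, crops included, and the job is handed in when it is done.

Besides the shell and the picture viewer there is one more tool, called after ">>>" as name(argument=value, ...), one argument or row to a line, values as JSON. drive_tool: Moves the arm, as the interface text tells. Its arguments: {"type":"object","properties":{"linear":{"type":"array","items":{"type":"array","items":{"type":"number"}}},"dr":{"type":"array","items":{"type":"array","items":{"type":"number"}}},"grip":{"type":"number"},"force":{"type":"number"}},"required":["linear","dr"]}

```bash
mkdir -p pics; ls
cat > h.py <<'E'
import numpy as np, cv2
from workcell import telemetry, cams, env
from scipy.spatial.transform import Rotation as Ro
def Rt(e): return Ro.from_euler('xyz',e).as_matrix()
def grab(n):
    s=telemetry.sense(); c=cams.read_camera(n); h,w=c['range_z'].shape
    f=h/2/np.tan(np.radians(c['vfov'])/2)
    K=np.array([[f,0,c['cx']],[0,f,c['cy']],[0,0,1]])
    v,u=np.mgrid[0:h,0:w]
    p=cv2.undistortPointsIter if 0 else None
    xd=(u-c['cx'])/f; yd=(v-c['cy'])/f
    x,y=xd.copy(),yd.copy()
    for _ in range(20):
        g=1+c['k1']*(x*x+y*y); x,y=xd/g,yd/g
    z=c['range_z']; P=np.stack([x*z,y*z,z],-1)
    if 'R' in c: W=(P-c['t'])@c['R']
    else:
        M=np.array(c['mount']); W=(P@M[:3,:3].T+M[:3,3])@Rt(s['ee_rot']).T+np.array(s['eef_pos'])
    W[z==0]=np.nan
    return c,W,s
def save(n,img): cv2.imwrite('pics/'+n,cv2.cvtColor(img,cv2.COLOR_RGB2BGR))
E
python3 - <<'E'
from h import *
c,W,s=grab('top'); print(s); save('top.png',c['pixels']); np.save('topW.npy',W); np.save('topI.npy',c['pixels'])
c,W,s=grab('side'); save('side.png',c['pixels']); np.save('sideW.npy',W)
E
```

```text
pics
{'time_s': 0.0, 'q': array([ 9.70922583e-01,  1.59062945e-01,  1.59819637e+00, -5.26818336e-05,
        1.38617842e+00, -2.10092622e-01]), 'joint_vel': array([-0.00116583,  0.00064384,  0.00085382,  0.00159476, -0.00033145,
        0.00022374]), 'joint_torque': array([ 1.19536362e-04, -3.85570621e+01, -3.22108483e+01,  7.01619289e-02,
        3.78335116e-02, -1.31486167e-04]), 'eef_pos': array([0.21817036, 0.53134155, 0.21362907]), 'ee_rot': array([ 2.9595504 ,  1.56895052, -2.14260998]), 'contact_force': array([-0.26355132, -1.13328249,  0.287528  ]), 'wrist_torque': array([ 0.00973713, -0.0180016 , -0.01180697]), 'opening': 0.09164478363910548}
```

View pics/top.png

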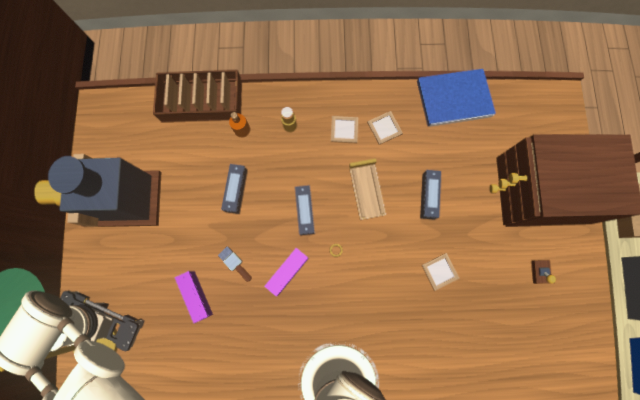

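View pics/side.png

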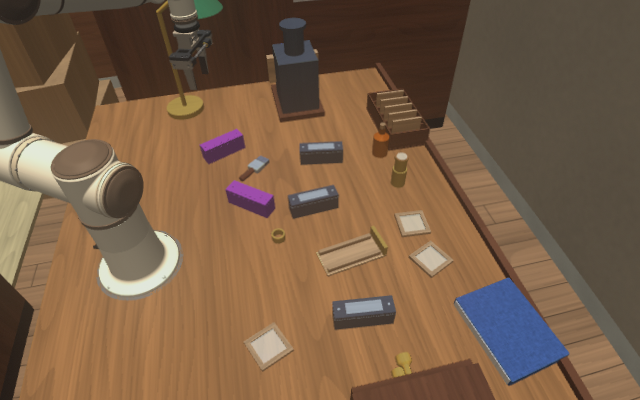

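The top view shows three dark canisters with pale labels, at (233,189), (305,210) and (432,194). All three are dark tin. The two purple look-alikes at (192,297) and (286,272) stay where they are. The cradle is at (367,190), with its stop at the upper end (362,163). Next I measure these from depth.

Run:
```python
from h import *
W=np.load('topW.npy'); I=np.load('topI.npy')
print('table z',np.nanmedian(W[230:240,330:400,2]))
out=[]
for n,(u,v) in dict(A=(233,189),B=(305,210),C=(432,194)).items():
    m=np.zeros(W.shape[:2],bool); m[v-32:v+33,u-18:u+19]=1
    m&=(W[...,2]>.048)&(W[...,2]<.064)
    p=W[m]; (cx,cy),(a,b),t=cv2.minAreaRect((p[:,:2]*1000).astype(np.float32))
    d=np.linalg.svd(p[:,:2]-p[:,:2].mean(0),full_matrices=0)[2][0]; d*=np.sign(d[0])
    print(n,m.sum(),np.round([cx,cy,a,b,t],1),'z',np.median(p[:,2]).round(4),'mean',p.mean(0).round(4),'yaw',np.arctan2(d[1],d[0]).round(3))
# cradle heights
m=np.zeros(W.shape[:2],bool); m[150:228,340:395]=1
for lo,hi,n in((.003,.014,'base'),(.016,.028,'rails'),(.033,.047,'stop')):
    k=m&(W[...,2]>lo)&(W[...,2]<hi); p=W[k]
    r=cv2.minAreaRect((p[:,:2]*1000).astype(np.float32)); print(n,k.sum(),np.round(r[0]+r[1]+(r[2],),1),np.median(p[:,2]).round(4), p.mean(0).round(4))
k=m&(W[...,2]>.004)&(W[...,2]<.047);p=W[k]; print('all',cv2.minAreaRect((p[:,:2]*1000).astype(np.float32)))
for n,(u,v) in dict(tube=(289,115),bottle=(239,122),loupe=(336,250),brush=(233,262),s1=(344,129),s2=(384,127),s3=(440,271),pur1=(192,297),pur2=(286,272)).items(): print(n,W[v,u].round(3))
a=cv2.resize(I[150:240,210:450],None,fx=3.3,fy=3.3,interpolation=cv2.INTER_CUBIC); save('crop1.png',a)
```

```text
table z 0.0008369825294193749
A 719 [567.6 298.6  46.7 138.1  80. ] z 0.0562 mean [0.5664 0.2976 0.0561] yaw -0.167
B 712 [498.6  89.5 138.   44.4   4.9] z 0.0568 mean [0.4971 0.0896 0.0568] yaw 0.089
C 690 [ 538.2 -288.7   43.6  138.5   83.2] z 0.0566 mean [ 0.5374 -0.2877  0.0565] yaw -0.123
base 1366 [ 568.1 -103.7  168.   242.7   88.4] 0.0074 [ 0.5579 -0.101   0.0074]
rails 372 [561.9 -97.8 160.4  79.8   7.8] 0.0216 [ 0.5613 -0.1005  0.0216]
stop 103 [638.9 -87.4  11.9  80.1  10.8] 0.04 [ 0.6383 -0.0873  0.0395]
all ((568.0476684570312, -103.67215728759766), (168.03549194335938, 242.522705078125), 88.3514633178711)
tube [0.767 0.127 0.107]
bottle [0.757 0.277 0.087]
loupe [ 0.381 -0.003  0.001]
brush [0.35  0.302 0.02 ]
s1 [ 0.759 -0.038  0.003]
s2 [ 0.762 -0.164  0.009]
s3 [ 0.311 -0.311  0.004]
pur1 [0.252 0.41  0.055]
pur2 [0.318 0.142 0.056]
```

View pics/crop1.png

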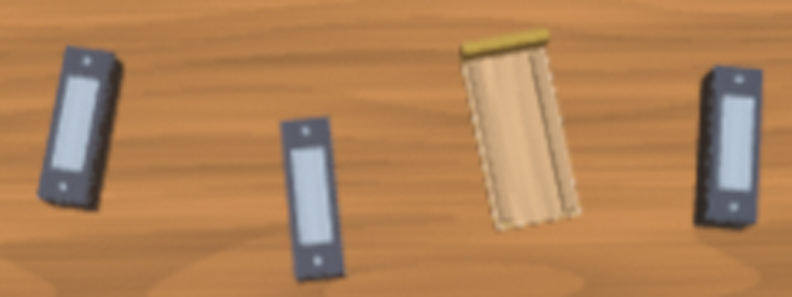

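The crop confirms three identical dark tins with pale labels. The cradle's open end faces the robot, and its brass stop is at the far end. I'll write a planner that prints the move rows, and refine the cradle fit.

```bash
cat >> h.py <<'E'
def Rdown(yaw,flip=0):
    # tool x down, tool z (jaw) along the y axis of an object at this yaw
    x=np.array([0,0,-1.]); z=np.array([-np.sin(yaw),np.cos(yaw),0])*(-1 if flip else 1)
    return np.stack([x,np.cross(z,x),z],1)
def plan(p0,R0,wps,vmax=.06,amax=10.):
    """wps: (pos,R,vmax or hold rows). prints calls"""
    p,R=np.array(p0,float),np.array(R0); rows=[]
    for w in wps:
        q,Q=np.array(w[0],float),w[1]; v=w[2] if len(w)>2 else vmax
        rv=Ro.from_matrix(R.T@Q).as_rotvec(); n=max(1,int(np.ceil(max(np.linalg.norm(q-p)/v,np.degrees(np.linalg.norm(rv))/amax)-.02)))
        for i in range(1,n+1): rows.append((p+(q-p)*i/n, R@Ro.from_rotvec(rv*i/n).as_matrix()))
        p,R=q,Q
    p,R=np.array(p0,float),np.array(R0)
    for k in range(0,len(rows),5):
        L=[];D=[]
        for q,Q in rows[k:k+5]:
            L.append((R.T@(q-p)).round(4).tolist()); D.append(np.degrees(Ro.from_matrix(R.T@Q).as_rotvec()).round(2).tolist())
        print('linear',L,'\ndr',D); p,R=rows[min(k+4,len(rows)-1)]
E
python3 - <<'E'
from h import *
W=np.load('topW.npy')
m=np.zeros(W.shape[:2],bool); m[155:222,345:388]=1
k=m&(W[...,2]>.016)&(W[...,2]<.028); p=W[k][:,:2]
# cradle fit: two rails, optimise yaw by aligned bbox
best=[]
for y in np.linspace(.05,.3,126):
    c,s=np.cos(y),np.sin(y); q=p@np.array([[c,-s],[s,c]]); best.append((np.ptp(np.percentile(q[:,1],[1,99])),y,q[:,1].min(),q[:,1].max(),q[:,0].min(),q[:,0].max()))
print(sorted(best)[:3])
k=m&(W[...,2]>.033)&(W[...,2]<.047);p=W[k][:,:2]; d=np.linalg.svd(p-p.mean(0))[2][0]; print('stop dir',np.arctan2(-d[0],d[1]), p.mean(0))
s=telemetry.sense(); R=Rt(s['ee_rot']); print(R.round(3))
for f in(0,1): print(f,np.degrees(Ro.from_matrix(R.T@Rdown(-.167,f)).as_rotvec()).round(1))
R0=Rt(s['ee_rot']);p0=[.219,.532,.215]
f=0 if np.linalg.norm(Ro.from_matrix(R.T@Rdown(-.167,0)).as_rotvec())<1.6 else 1
plan(p0,R0,[([.567,.298,.13],Rdown(-.167,f))])
E
```

```text
[(np.float64(0.0716806740891191), np.float64(0.194), np.float64(-0.2483818741526303), np.float64(-0.16872455288198557), np.float64(0.45253918788792546), np.float64(0.6148514672295152)), (np.float64(0.07172506270251355), np.float64(0.196), np.float64(-0.24958839140898353), np.float64(-0.16993912088107435), np.float64(0.45206385824426), np.float64(0.6145103378674523)), (np.float64(0.07174013130673076), np.float64(0.192), np.float64(-0.24717436336911167), np.float64(-0.1675093099849102), np.float64(0.4530127073754428), np.float64(0.6151901371865289))]
stop dir -2.9703961053247374 [ 0.63825555 -0.08729143]
[[-0.001 -0.925  0.38 ]
 [-0.001  0.38   0.925]
 [-1.     0.    -0.002]]
0 [-12.8  -0.1  -0. ]
1 [ 1.672e+02 -0.000e+00  1.000e-01]
linear [[0.0106, -0.0514, -0.0105], [0.0212, -0.1027, -0.021], [0.0319, -0.1541, -0.0315], [0.0425, -0.2054, -0.042], [0.0531, -0.2568, -0.0526]] 
dr [[-1.6, -0.01, -0.0], [-3.19, -0.02, -0.01], [-4.79, -0.03, -0.01], [-6.38, -0.04, -0.01], [-7.98, -0.05, -0.02]]
linear [[0.0106, -0.0494, -0.0175], [0.0213, -0.0988, -0.0351], [0.0319, -0.1482, -0.0526]] 
dr [[-1.6, -0.01, -0.0], [-3.19, -0.02, -0.01], [-4.79, -0.03, -0.01]]
```

>>> drive_tool(
  linear=[
    [0.0106,-0.0514,-0.0105],
    [0.0212,-0.1027,-0.021],
    [0.0319,-0.1541,-0.0315],
    [0.0425,-0.2054,-0.042],
    [0.0531,-0.2568,-0.0526],
  ],
  dr=[
    [-1.6,0,0],
    [-3.2,0,0],
    [-4.8,0,0],
    [-6.4,0,0],
    [-8,0,0],
  ],
  grip=0.0919,
)

```text
time_s: 0.72
eef_pos: [0.4371, 0.3843, 0.1608]
ee_rot: [2.173, 1.57, -2.789]
contact_force: [-0.8, 1.0, 0.7]
opening: 0.0921
```

>>> drive_tool(
  linear=[
    [0.0106,-0.0494,-0.0175],
    [0.0213,-0.0988,-0.0351],
    [0.0319,-0.1482,-0.0526],
    [0.0319,-0.1482,-0.0526],
  ],
  dr=[
    [-1.6,0,0],
    [-3.2,0,0],
    [-4.8,0,0],
    [-4.8,0,0],
  ],
)

```text
time_s: 1.23
eef_pos: [0.5682, 0.2951, 0.1278]
ee_rot: [2.292, 1.569, -2.591]
contact_force: [-0.3, -0.4, -0.5]
opening: 0.0922
```

Run:
```python
from h import *
c,W,s=grab('wrist'); print(s['eef_pos'],s['ee_rot'],s['contact_force'],s['wrist_torque']); save('w1.png',c['pixels'])
m=(W[...,2]>.05)&(W[...,2]<.063)&(abs(W[...,0]-.567)<.1)&(abs(W[...,1]-.298)<.06)
p=W[m]; print(m.sum(),p.mean(0),cv2.minAreaRect((p[:,:2]*1000).astype(np.float32)))
R=Rdown(-.167); plan(s['eef_pos'],Rt(s['ee_rot']),[([.567,.298,.022],R,.03)])
```

```text
[0.56817766 0.295133   0.12781298] [ 2.29191121  1.56850054 -2.59121397] [-0.30959572 -0.36570941 -0.48076367] [ 0.04841233  0.04617112 -0.02713896]
8645 [0.56313407 0.29902952 0.05655273] ((568.8047485351562, 298.1136169433594), (44.25687026977539, 140.25991821289062), 80.49067687988281)
linear [[0.0265, 0.0004, 0.0007], [0.0529, 0.0007, 0.0014], [0.0794, 0.0011, 0.0021], [0.1058, 0.0015, 0.0028]] 
dr [[-0.05, -0.02, -0.02], [-0.11, -0.04, -0.05], [-0.16, -0.06, -0.07], [-0.21, -0.09, -0.1]]
```

View pics/w1.png

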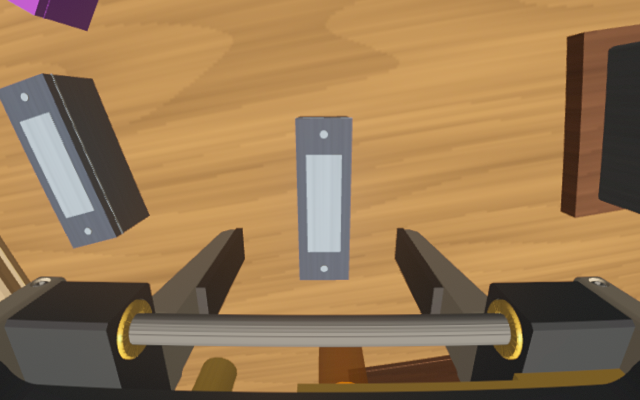

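The wrist view shows A square between the open fingers, centred at about (323,200). Its size of 140 x 44 and its yaw of -0.166 agree with the top view. I'll descend, close and lift.

>>> drive_tool(
  linear=[
    [0.0265,0,0.001],
    [0.053,0,0.002],
    [0.08,0,0.003],
    [0.106,0,0.003],
    [0.106,0,0.003],
  ],
  dr=[
    [0,0,0],
    [0,0,0],
    [0,0,0],
    [0,0,0],
    [0,0,0],
  ],
)

```text
time_s: 1.9
eef_pos: [0.5639, 0.3015, 0.0215]
ee_rot: [1.978, 1.565, -2.899]
contact_force: [0.2, -0.0, -0.5]
opening: 0.092
```

>>> drive_tool(
  linear=[
    [0,0,0],
    [0,0,0],
    [0,0,0],
    [0,0,0],
    [0,0,0],
  ],
  dr=[
    [0,0,0],
    [0,0,0],
    [0,0,0],
    [0,0,0],
    [0,0,0],
  ],
  grip=0.03,
  force=50,
)

```text
time_s: 2.52
eef_pos: [0.5671, 0.3, 0.0239]
ee_rot: [3.083, 1.569, -1.795]
contact_force: [-1.9, -7.2, 3.6]
opening: 0.0438
```

```bash
python3 -c "
from h import *
s=telemetry.sense(); print(s)"
```

```text
{'time_s': 2.525, 'q': array([ 0.29944434,  0.52818866,  1.52987142, -0.00203085,  1.08457091,
       -1.10446778]), 'joint_vel': array([-0.00797864, -0.00240758,  0.00323591, -0.02218106,  0.01511414,
        0.00242294]), 'joint_torque': array([ 3.73062506e+00, -4.62429285e+01, -2.81794167e+01,  1.93904042e+00,
       -1.20896436e+00,  2.00783885e-03]), 'eef_pos': array([0.5671033 , 0.29995911, 0.02385538]), 'ee_rot': array([ 3.08301458,  1.56872265, -1.79530868]), 'contact_force': array([-1.90162353, -7.22333103,  3.59279402]), 'wrist_torque': array([-1.11402515,  0.25095746,  0.02569731]), 'opening': 0.04378959670371262}
```

>>> drive_tool(
  linear=[
    [-0.015,0,0],
    [-0.04,0,0],
    [-0.07,0,0],
    [-0.1,0,0],
    [-0.1,0,0],
  ],
  dr=[
    [0,0,0],
    [0,0,0],
    [0,0,0],
    [0,0,0],
    [0,0,0],
  ],
)

```text
time_s: 3.15
eef_pos: [0.5689, 0.3017, 0.1266]
ee_rot: [-1.04, 1.565, 0.364]
contact_force: [0.5, -0.1, -5.4]
opening: 0.044
```

>>> drive_tool(
  linear=[
    [0,0,0],
    [0,0,0],
    [0,0,0],
    [0,0,0],
    [0,0,0],
  ],
  dr=[
    [0,0,9],
    [0,0,17],
    [0,0,17],
    [0,0,17],
    [0,0,17],
  ],
)

```text
time_s: 3.78
eef_pos: [0.5664, 0.3015, 0.1241]
ee_rot: [1.57, 1.276, 2.975]
contact_force: [0.3, 0.8, -5.2]
opening: 0.0438
```

>>> drive_tool(
  linear=[
    [0,0,0],
    [0,0,0],
    [0,0,0],
    [0,0,0],
  ],
  dr=[
    [0,0,-9],
    [0,0,-17],
    [0,0,-17],
    [0,0,-17],
  ],
)

```text
time_s: 4.28
eef_pos: [0.5674, 0.3011, 0.1245]
ee_rot: [0.672, 1.57, 2.076]
contact_force: [0.5, -0.2, -5.1]
opening: 0.0435
```

```bash
cat > r.py <<'E'
from h import *
s=telemetry.sense(); R=Rt(s['ee_rot']); print(s['time_s'],'F',s['contact_force'].round(2),'T world',s['wrist_torque'].round(3),'T tool',(R.T@s['wrist_torque']).round(3),s['eef_pos'].round(4),'tilt',np.degrees(np.arcsin(R[2,1])).round(2),'op',round(s['opening'],4),'yaw',np.arctan2(-R[0,2],R[1,2]).round(4))
E
python3 r.py
```

```text
4.275 F [ 0.48 -0.19 -5.11] T world [-0.034 -0.04   0.054] T tool [-0.054  0.027 -0.045] [0.5674 0.3011 0.1245] tilt 0.03 op 0.0435 yaw -0.1662
```

>>> drive_tool(
  linear=[
    [0,0,0],
    [0,0,0],
    [0,0,0],
    [0,0,0],
    [0,0,0],
  ],
  dr=[
    [0,0,-9],
    [0,0,-17],
    [0,0,-17],
    [0,0,-17],
    [0,0,-17],
  ],
)

```text
time_s: 4.9
eef_pos: [0.5691, 0.3006, 0.1246]
ee_rot: [-1.568, 1.274, -0.165]
contact_force: [0.7, 0.8, -5.8]
opening: 0.0435
```

>>> drive_tool(
  linear=[
    [0,0,0],
    [0,0,0],
    [0,0,0],
    [0,0,0],
  ],
  dr=[
    [0,0,9],
    [0,0,17],
    [0,0,17],
    [0,0,17],
  ],
)

```text
time_s: 5.4
eef_pos: [0.5674, 0.3008, 0.1234]
ee_rot: [-1.712, 1.57, -0.308]
contact_force: [0.1, 1.0, -5.4]
opening: 0.0435
```

```bash
python3 r.py
```

```text
5.4 F [ 0.09  1.04 -5.43] T world [ 0.056  0.053 -0.012] T tool [ 0.012 -0.046  0.062] [0.5674 0.3008 0.1234] tilt -0.07 op 0.0435 yaw -0.1668
```

The level-torque difference of about 0.1 Nm is too close to the noise to decide. I'll repeat it with averaged readings, since camera reads step the clock.

>>> drive_tool(
  linear=[
    [0,0,0],
    [0,0,0],
    [0,0,0],
    [0,0,0],
    [0,0,0],
  ],
  dr=[
    [0,0,9],
    [0,0,17],
    [0,0,17],
    [0,0,17],
    [0,0,17],
  ],
)

```text
time_s: 6.02
eef_pos: [0.5665, 0.3017, 0.1246]
ee_rot: [1.569, 1.277, 2.975]
contact_force: [0.6, -0.1, -5.4]
opening: 0.0436
```

>>> drive_tool(
  linear=[
    [0,0,0],
    [0,0,0],
    [0,0,0],
    [0,0,0],
  ],
  dr=[
    [0,0,-9],
    [0,0,-17],
    [0,0,-17],
    [0,0,-17],
  ],
)

```text
time_s: 6.52
eef_pos: [0.5674, 0.3011, 0.1245]
ee_rot: [0.677, 1.57, 2.081]
contact_force: [0.3, 0.2, -4.7]
opening: 0.0434
```

```bash
cat > avg.py <<'E'
from h import *
T=[];F=[]
for i in range(8):
    s=telemetry.sense(); R=Rt(s['ee_rot']); T.append(R.T@s['wrist_torque']); F.append(s['contact_force']); cams.read_camera('wrist')
T=np.array(T); print(s['time_s'],'Ttool mean',T.mean(0).round(3),'std',T.std(0).round(3),'F',np.mean(F,0).round(2),'z',T[:,2].round(3),s['eef_pos'].round(4),'op',round(s['opening'],4))
E
python3 avg.py
```

```text
6.875 Ttool mean [-0.018 -0.023 -0.006] std [0.034 0.032 0.025] F [ 0.16 -0.09 -5.24] z [-0.037 -0.01   0.028 -0.038 -0.031  0.004  0.015  0.019] [0.5676 0.3007 0.1234] op 0.0439
```

>>> drive_tool(
  linear=[
    [0,0,0],
    [0,0,0],
    [0,0,0],
    [0,0,0],
    [0,0,0],
  ],
  dr=[
    [0,0,-9],
    [0,0,-17],
    [0,0,-17],
    [0,0,-17],
    [0,0,-17],
  ],
)

```text
time_s: 7.55
eef_pos: [0.5688, 0.3008, 0.1246]
ee_rot: [-1.568, 1.274, -0.165]
contact_force: [0.3, 0.0, -4.6]
opening: 0.0437
```

>>> drive_tool(
  linear=[
    [0,0,0],
    [0,0,0],
    [0,0,0],
    [0,0,0],
  ],
  dr=[
    [0,0,9],
    [0,0,17],
    [0,0,17],
    [0,0,17],
  ],
)

```text
time_s: 8.05
eef_pos: [0.5673, 0.3007, 0.1233]
ee_rot: [-1.76, 1.57, -0.356]
contact_force: [-0.4, -0.1, -4.6]
opening: 0.0435
```

```bash
python3 avg.py
```

```text
8.4 Ttool mean [ 0.    -0.026  0.024] std [0.028 0.043 0.021] F [-0.16  0.11 -5.46] z [ 0.031  0.027  0.062  0.014  0.04   0.011  0.027 -0.017] [0.5667 0.3012 0.1237] op 0.0437
```

>>> drive_tool(
  linear=[
    [0,0,0],
    [0,0,0],
    [0,0,0],
    [0,0,0],
    [0,0,0],
  ],
  dr=[
    [0,0,9],
    [0,0,17],
    [0,0,17],
    [0,0,17],
    [0,0,17],
  ],
)

```text
time_s: 9.07
eef_pos: [0.5667, 0.3016, 0.1246]
ee_rot: [1.569, 1.276, 2.975]
contact_force: [0.2, 0.2, -6.3]
opening: 0.0434
```

```bash
python3 avg.py
```

```text
9.425 Ttool mean [-0.018  0.002 -0.399] std [0.026 0.029 0.022] F [-0.07  0.   -5.63] z [-0.423 -0.392 -0.435 -0.369 -0.401 -0.415 -0.376 -0.379] [0.567  0.301  0.1238] op 0.0436
```

>>> drive_tool(
  linear=[
    [0,0,0],
    [0,0,0],
    [0,0,0],
    [0,0,0],
    [0,0,0],
  ],
  dr=[
    [0,0,-9],
    [0,0,-18],
    [0,0,-27],
    [0,0,-34],
    [0,0,-34],
  ],
)

```text
time_s: 10.1
eef_pos: [0.5636, 0.3011, 0.122]
ee_rot: [-1.578, 1.28, -0.172]
contact_force: [-0.5, -0.1, -5.0]
opening: 0.0438
```

>>> drive_tool(
  linear=[
    [0,0,0],
    [0,0,0],
  ],
  dr=[
    [0,0,0],
    [0,0,0],
  ],
)

```text
time_s: 10.35
eef_pos: [0.5685, 0.3006, 0.1242]
ee_rot: [-1.569, 1.274, -0.166]
contact_force: [0.1, 0.0, -5.8]
opening: 0.0438
```

```bash
python3 avg.py
```

```text
10.7 Ttool mean [ 0.006 -0.019  0.429] std [0.031 0.037 0.024] F [ 0.03 -0.18 -5.28] z [0.413 0.437 0.453 0.427 0.475 0.421 0.407 0.395] [0.5673 0.3008 0.1235] op 0.0439
```

>>> drive_tool(
  linear=[
    [0,0,0],
    [0,0,0],
    [0,0,0],
  ],
  dr=[
    [0,0,9],
    [0,0,17],
    [0,0,17],
  ],
)

```text
time_s: 11.12
eef_pos: [0.5697, 0.3, 0.1237]
ee_rot: [-1.462, 1.568, -0.06]
contact_force: [0.3, -0.2, -5.0]
opening: 0.0435
```

>>> drive_tool(
  linear=[
    [0.03,0,0],
    [0.06,0,0],
    [0.085,0,0],
    [0.096,0,0],
    [0.1,0,0],
  ],
  dr=[
    [0,0,0],
    [0,0,0],
    [0,0,0],
    [0,0,0],
    [0,0,0],
  ],
)

```text
time_s: 11.75
eef_pos: [0.5661, 0.301, 0.0238]
ee_rot: [2.443, 1.569, -2.435]
contact_force: [-9.1, -2.4, 9.8]
opening: 0.0434
```

>>> drive_tool(
  linear=[
    [0,0,0],
    [0,0,0],
    [0,0,0],
    [0,0,0],
  ],
  dr=[
    [0,0,0],
    [0,0,0],
    [0,0,0],
    [0,0,0],
  ],
  grip=0.0919,
)

```text
time_s: 12.25
eef_pos: [0.5677, 0.301, 0.0242]
ee_rot: [-1.141, 1.57, 0.263]
contact_force: [0.7, 0.5, -0.5]
opening: 0.0813
```

Run:
```python
exec(open('r.py').read())
R=Rdown(.089)
plan(s['eef_pos'],Rdown(-.167),[([.567,.3,.11],Rdown(-.167)),([.498,.09,.13],R),([.498,.09,.13],R)])
```

```text
12.25 F [ 0.7   0.48 -0.53] T world [ 0.003  0.069 -0.01 ] T tool [0.01  0.008 0.068] [0.5677 0.301  0.0242] tilt -0.06 op 0.0813 yaw -0.1665
linear [[-0.0429, 0.0002, -0.0006], [-0.0858, 0.0005, -0.0011], [-0.0908, 0.0088, -0.0558], [-0.0958, 0.017, -0.1104], [-0.1008, 0.0253, -0.165]] 
dr [[0.0, 0.0, 0.0], [0.0, 0.0, 0.0], [-3.67, 0.0, 0.0], [-7.33, 0.0, 0.0], [-11.0, 0.0, 0.0]]
linear [[-0.005, 0.0186, -0.0521], [-0.005, 0.0186, -0.0521]] 
dr [[-3.67, 0.0, 0.0], [-3.67, 0.0, 0.0]]
```

>>> drive_tool(
  linear=[
    [-0.043,0,0],
    [-0.086,0,0],
    [-0.091,0.009,-0.056],
    [-0.096,0.017,-0.11],
    [-0.101,0.025,-0.165],
  ],
  dr=[
    [0,0,0],
    [0,0,0],
    [-3.7,0,0],
    [-7.4,0,0],
    [-11,0,0],
  ],
)

```text
time_s: 12.88
eef_pos: [0.5147, 0.1409, 0.1251]
ee_rot: [-1.761, 1.57, -0.162]
contact_force: [1.1, -1.2, 1.5]
opening: 0.0922
```

>>> drive_tool(
  linear=[
    [-0.005,0.0186,-0.0521],
    [-0.005,0.0186,-0.0521],
    [-0.005,0.0186,-0.0521],
  ],
  dr=[
    [-3.7,0,0],
    [-3.7,0,0],
    [-3.7,0,0],
  ],
)

```text
time_s: 13.25
eef_pos: [0.4982, 0.09, 0.1299]
ee_rot: [-1.252, 1.57, 0.408]
contact_force: [-0.4, 0.7, -0.8]
opening: 0.0917
```

Run:
```python
from h import *
c,W,s=grab('wrist'); print(s['time_s'],s['eef_pos']); save('w2.png',c['pixels']); np.save('w2.npy',W)
m=(W[...,2]>.05)&(W[...,2]<.063)&(abs(W[...,0]-.498)<.1)&(abs(W[...,1]-.09)<.06)
p=W[m]; r=cv2.minAreaRect((p[:,:2]*1000).astype(np.float32)); print(m.sum(),r)
R0=Rt(s['ee_rot']); plan(s['eef_pos'],R0,[([.498,.09,.0225],R0,.03)])
a=r[2]; print(np.arctan2(-R0[0,2],R0[1,2]))
```

```text
13.25 [0.49822982 0.08999048 0.12988352]
8518 ((499.546142578125, 87.52288818359375), (141.23208618164062, 44.176021575927734), 4.686273097991943)
linear [[0.0268, 0.0001, 0.0], [0.0537, 0.0002, 0.0], [0.0805, 0.0002, 0.0], [0.1074, 0.0003, 0.0]] 
dr [[0.0, 0.0, 0.0], [0.0, 0.0, 0.0], [0.0, 0.0, 0.0], [0.0, 0.0, 0.0]]
0.08930939716802425
```

>>> drive_tool(
  linear=[
    [0.027,-0.001,-0.001],
    [0.054,-0.001,-0.002],
    [0.081,-0.001,-0.002],
    [0.107,-0.001,-0.002],
    [0.107,-0.001,-0.002],
  ],
  dr=[
    [0,0,0],
    [0,0,0],
    [0,0,0],
    [0,0,0],
    [0,0,0],
  ],
)

```text
time_s: 13.92
eef_pos: [0.4971, 0.0892, 0.0205]
ee_rot: [1.384, 1.566, 3.046]
contact_force: [-0.2, 0.4, -0.1]
opening: 0.0924
```

>>> drive_tool(
  linear=[
    [0,0,0],
    [0,0,0],
    [0,0,0],
    [0,0,0],
    [0,0,0],
  ],
  dr=[
    [0,0,0],
    [0,0,0],
    [0,0,0],
    [0,0,0],
    [0,0,0],
  ],
  grip=0.03,
  force=50,
)

```text
time_s: 14.55
eef_pos: [0.4991, 0.0879, 0.0228]
ee_rot: [-0.609, 1.57, 1.051]
contact_force: [-1.6, 9.6, 3.2]
opening: 0.0441
```

>>> drive_tool(
  linear=[
    [-0.015,0,0],
    [-0.04,0,0],
    [-0.07,0,0],
    [-0.1,0,0],
    [-0.1,0,0],
  ],
  dr=[
    [0,0,0],
    [0,0,0],
    [0,0,0],
    [0,0,0],
    [0,0,0],
  ],
)

```text
time_s: 15.18
eef_pos: [0.5007, 0.0878, 0.1249]
ee_rot: [-1.739, 1.566, -0.078]
contact_force: [0.1, 0.8, -6.4]
opening: 0.0435
```

```bash
python3 r.py
```

```text
15.175 F [ 0.14  0.79 -6.45] T world [ 0.037 -0.036 -0.027] T tool [ 0.027 -0.033 -0.039] [0.5007 0.0878 0.1249] tilt -0.28 op 0.0435 yaw 0.0902
```

>>> drive_tool(
  linear=[
    [0,0,0],
    [0,0,0],
    [0,0,0],
    [0,0,0],
    [0,0,0],
  ],
  dr=[
    [0,0,9],
    [0,0,17],
    [0,0,17],
    [0,0,17],
    [0,0,17],
  ],
)

```text
time_s: 15.8
eef_pos: [0.4984, 0.0879, 0.1228]
ee_rot: [1.571, 1.275, -3.051]
contact_force: [0.0, -0.8, -7.1]
opening: 0.044
```

```bash
python3 avg.py
```

```text
16.15 Ttool mean [-0.008 -0.04  -0.424] std [0.036 0.025 0.026] F [ 0.09  0.28 -6.44] z [-0.41  -0.459 -0.395 -0.404 -0.389 -0.439 -0.435 -0.457] [0.499  0.0879 0.1229] op 0.0437
```

>>> drive_tool(
  linear=[
    [0,0,0],
    [0,0,0],
    [0,0,0],
    [0,0,0],
    [0,0,0],
  ],
  dr=[
    [0,0,-9],
    [0,0,-18],
    [0,0,-27],
    [0,0,-34],
    [0,0,-34],
  ],
)

```text
time_s: 16.82
eef_pos: [0.4953, 0.0881, 0.1205]
ee_rot: [-1.568, 1.28, 0.093]
contact_force: [0.6, 0.3, -5.7]
opening: 0.0438
```

>>> drive_tool(
  linear=[
    [0,0,0],
    [0,0,0],
  ],
  dr=[
    [0,0,0],
    [0,0,0],
  ],
)

```text
time_s: 17.08
eef_pos: [0.5004, 0.0877, 0.1235]
ee_rot: [-1.572, 1.274, 0.089]
contact_force: [0.2, -0.3, -5.9]
opening: 0.0437
```

```bash
python3 avg.py
```

```text
17.425 Ttool mean [ 0.021 -0.044  0.414] std [0.024 0.023 0.022] F [-0.05  0.05 -6.49] z [0.417 0.418 0.417 0.366 0.411 0.419 0.406 0.454] [0.4992 0.0879 0.1226] op 0.044
```

>>> drive_tool(
  linear=[
    [0,0,0],
    [0,0,0],
    [0,0,0],
    [0,0,0],
  ],
  dr=[
    [0,0,9],
    [0,0,17],
    [0,0,17],
    [0,0,17],
  ],
)

```text
time_s: 17.98
eef_pos: [0.4987, 0.088, 0.1223]
ee_rot: [-1.411, 1.569, 0.25]
contact_force: [-1.0, 0.6, -6.6]
opening: 0.0435
```

```bash
python3 avg.py
```

```text
18.325 Ttool mean [ 0.013 -0.034 -0.048] std [0.043 0.032 0.035] F [-0.31 -0.24 -6.5 ] z [-0.019 -0.022 -0.126 -0.009 -0.059 -0.038 -0.047 -0.062] [0.4988 0.0879 0.1228] op 0.0436
```

B is the rattler, on three counts:
- **Weight:** it reads 6.5 N, which is 0.66 kg. An empty canister is at most 0.56 kg.
- **Tilt torque:** A without a ball gives a lever of 0.262 m. B only gives the same lever (0.260 m) if it holds the ball.
- **Level torque:** A shows almost no shift between its two level readings.

I'll rock B once more both ways and refine the cradle from the wrist cloud.

>>> drive_tool(
  linear=[
    [0,0,0],
    [0,0,0],
    [0,0,0],
    [0,0,0],
    [0,0,0],
  ],
  dr=[
    [0,0,9],
    [0,0,17],
    [0,0,17],
    [0,0,17],
    [0,0,17],
  ],
)

```text
time_s: 19.0
eef_pos: [0.4987, 0.0879, 0.1234]
ee_rot: [1.571, 1.276, -3.051]
contact_force: [0.3, 0.4, -6.0]
opening: 0.0436
```

>>> drive_tool(
  linear=[
    [0,0,0],
    [0,0,0],
    [0,0,0],
    [0,0,0],
  ],
  dr=[
    [0,0,-9],
    [0,0,-17],
    [0,0,-17],
    [0,0,-17],
  ],
)

```text
time_s: 19.5
eef_pos: [0.4995, 0.0877, 0.1235]
ee_rot: [-3.139, 1.57, -1.478]
contact_force: [0.5, 0.7, -6.4]
opening: 0.0435
```

```bash
python3 avg.py
python3 - <<'E'
from h import *
W=np.load('w2.npy')
for n,lo,hi in(('rail',.018,.026),('stop',.036,.045)):
    k=(W[...,2]>lo)&(W[...,2]<hi)&(W[...,1]<-.04)&(W[...,1]>-.16)&(W[...,0]>.45)&(W[...,0]<.67); v,u=np.where(k)
    print(n,k.sum(), (W[k].min(0),W[k].max(0),u.min(),u.max(),v.min(),v.max()) if k.sum() else '')
E
```

```text
19.85 Ttool mean [ 0.006 -0.015  0.023] std [0.031 0.026 0.03 ] F [-0.06 -0.   -6.16] z [ 0.01  -0.021  0.002  0.08   0.011  0.009  0.049  0.044] [0.4995 0.0879 0.1225] op 0.0437
rail 3091 (array([ 0.47748149, -0.14940853,  0.01800111]), array([ 0.6175557 , -0.0608064 ,  0.02369626]), np.int64(68), np.int64(168), np.int64(155), np.int64(288))
stop 0
```

>>> drive_tool(
  linear=[
    [0,0,0],
    [0,0,0],
    [0,0,0],
    [0,0,0],
    [0,0,0],
  ],
  dr=[
    [0,0,-9],
    [0,0,-17],
    [0,0,-17],
    [0,0,-17],
    [0,0,-17],
  ],
)

```text
time_s: 20.52
eef_pos: [0.5009, 0.0877, 0.1239]
ee_rot: [-1.572, 1.273, 0.089]
contact_force: [-0.3, -0.5, -6.0]
opening: 0.0437
```

>>> drive_tool(
  linear=[
    [0,0,0],
    [0,0,0],
    [0,0,0],
  ],
  dr=[
    [0,0,9],
    [0,0,17],
    [0,0,17],
  ],
)

```text
time_s: 20.9
eef_pos: [0.5024, 0.0878, 0.1229]
ee_rot: [-1.705, 1.568, -0.044]
contact_force: [-0.3, -0.1, -6.4]
opening: 0.0436
```

Run:
```python
from h import *
from scipy.optimize import minimize
W=np.load('w2.npy'); I=cv2.imread('pics/w2.png')
k=(W[...,2]>.018)&(W[...,2]<.026)&(W[...,1]<-.04)&(W[...,1]>-.16)&(W[...,0]>.44)&(W[...,0]<.67)
p=W[k]; print('w2 rail z',np.median(p[:,2]),cv2.minAreaRect((p[:,:2]*1000).astype(np.float32)))
def fit(W,k,tag):
    p=W[k][:,:2]
    def cost(a):
        c,s=np.cos(a[2]),np.sin(a[2]); d=p-a[:2]; x=d@[c,s]; y=abs(d@[-s,c])
        return np.sum(np.clip(np.maximum(.024-y,y-.040),0,.01)**2+np.clip(np.maximum(x-.065,-.085-x),0,.01)**2)*1e6
    r=min((minimize(cost,[.565+dx,-.1015+dy,.18],method='Nelder-Mead',options=dict(xatol=1e-5,fatol=1e-4,maxiter=2000,initial_simplex=[[.565+dx,-.1015+dy,.18],[.57+dx,-.1015+dy,.18],[.565+dx,-.0965+dy,.18],[.565+dx,-.1015+dy,.22]])) for dx in(0,.004) for dy in(0,-.003)),key=lambda r:r.fun)
    print(tag,r.x.round(4),r.fun/len(p)); c,s=np.cos(r.x[2]),np.sin(r.x[2]); d=p-r.x[:2]; x=d@[c,s]; y=d@[-s,c]
    print(' x',np.percentile(x,[0,2,98,100]).round(4),' +y',np.percentile(y[y>0],[0,2,98,100]).round(4),' -y',np.percentile(y[y<0],[0,2,98,100]).round(4))
fit(W,k,'w2')
W=np.load('topW.npy'); m=np.zeros(W.shape[:2],bool); m[155:222,345:388]=1
fit(W,m&(W[...,2]>.018)&(W[...,2]<.026),'top')
c,W,s=grab('side')
W=np.load('sideW.npy'); k=(W[...,2]>.0195)&(W[...,2]<.025)&(abs(W[...,0]-.56)<.1)&(abs(W[...,1]+.1)<.065); fit(W,k,'side')
save('crop2.png',cv2.cvtColor(cv2.resize(I[120:320,0:220],None,fx=3,fy=3),cv2.COLOR_BGR2RGB))
```

```text
w2 rail z 0.021439920416208194 ((552.14501953125, -105.00194549560547), (140.48492431640625, 70.28638458251953), 9.444618225097656)
w2 [ 0.566  -0.1024  0.1645] 0.017816590692830918
 x [-0.0844 -0.0822  0.0461  0.0561]  +y [0.0225 0.0234 0.0342 0.0349]  -y [-0.0354 -0.0344 -0.0235 -0.0228]
top [ 0.5708 -0.0988  0.1599] 2.2530670013966616
 x [-0.0882 -0.0852  0.0641  0.0725]  +y [0.0009 0.0202 0.0372 0.0403]  -y [-0.0366 -0.0351 -0.0233 -0.0052]
side [ 0.5717 -0.1013  0.1748] 2.6257571491115366
 x [-0.0893 -0.0869  0.0662  0.074 ]  +y [0.0115 0.0221 0.0347 0.036 ]  -y [-0.0424 -0.0358 -0.0143 -0.002 ]
```

View pics/crop2.png

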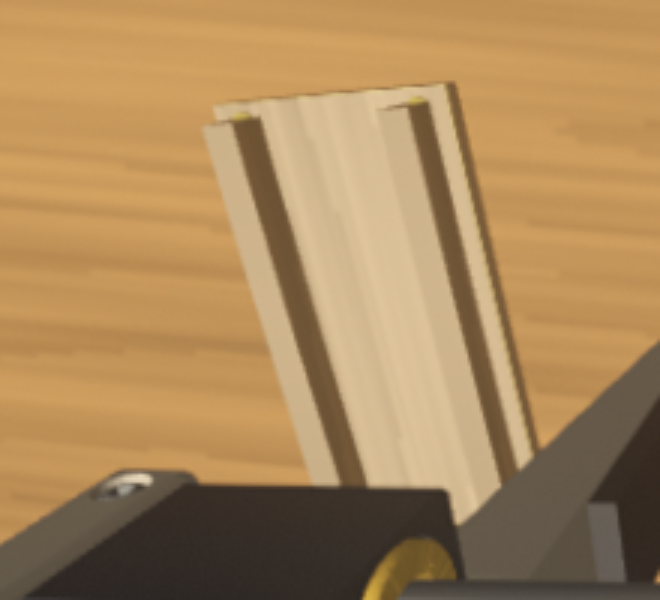

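The crop shows the cradle rails clearly, and the wrist cloud fits them crisply: yaw 0.1645, origin (0.566, -0.102). I'll carry B to a hover and measure the canister and rails in the same wrist cloud.

Run:
```python
from h import *
exec(open('r.py').read())
R=Rdown(.1645)
plan([.499,.0879,.1228],Rdown(.0895),[([.5364,-.1073,.11],R,.045),([.5364,-.1073,.07],R,.04)])
```

```text
20.95 F [ 0.33 -0.09 -5.9 ] T world [ 0.025 -0.032  0.012] T tool [-0.012 -0.022 -0.034] [0.5009 0.0879 0.1226] tilt -0.13 op 0.0437 yaw 0.0904
linear [[0.0026, -0.004, -0.0396], [0.0051, -0.0079, -0.0791], [0.0077, -0.0119, -0.1187], [0.0102, -0.0158, -0.1582], [0.0128, -0.0198, -0.1978]] 
dr [[-0.86, 0.0, 0.0], [-1.72, 0.0, 0.0], [-2.58, 0.0, 0.0], [-3.44, 0.0, 0.0], [-4.3, 0.0, 0.0]]
linear [[0.04, 0.0, 0.0]] 
dr [[-0.0, 0.0, 0.0]]
```

>>> drive_tool(
  linear=[
    [0.003,-0.004,-0.02],
    [0.005,-0.008,-0.06],
    [0.008,-0.012,-0.105],
    [0.01,-0.016,-0.15],
    [0.0128,-0.0198,-0.185],
  ],
  dr=[
    [-0.9,0,0],
    [-1.7,0,0],
    [-2.6,0,0],
    [-3.4,0,0],
    [-4.3,0,0],
  ],
)

```text
time_s: 21.58
eef_pos: [0.5355, -0.0963, 0.1103]
ee_rot: [-2.048, 1.568, -0.313]
contact_force: [0.4, 1.4, -6.1]
opening: 0.044
```

>>> drive_tool(
  linear=[
    [0.01,0,-0.0128],
    [0.03,0,-0.0128],
    [0.04,0,-0.0128],
    [0.04,0,-0.0128],
  ],
  dr=[
    [0,0,0],
    [0,0,0],
    [0,0,0],
    [0,0,0],
  ],
)

```text
time_s: 22.08
eef_pos: [0.5365, -0.1061, 0.0688]
ee_rot: [0.881, 1.569, 2.617]
contact_force: [-0.6, -0.3, -6.7]
opening: 0.0435
```

```bash
cat > rel.py <<'E'
from h import *
import sys
exec(open('r.py').read())
c,W,s=grab('wrist'); save(sys.argv[1],c['pixels']); zt=s['eef_pos'][2]+.034
R=Rt(s['ee_rot']); yaw=np.arctan2(-R[0,2],R[1,2]); o=np.array([.566,-.1024]); th=.1645
e1=np.array([np.cos(th),np.sin(th)]); e2=np.array([-np.sin(th),np.cos(th)])
d=W[...,:2]-o; X=d@e1; Y=d@e2; Z=W[...,2]
print('TCP in cradle',((s['eef_pos'][:2]-o)@e1).round(4),((s['eef_pos'][:2]-o)@e2).round(4),'yaw rel',(yaw-th).round(4))
k=(abs(Z-zt)<.006)&(abs(Y)<.03)&(abs(X)<.13)
if k.sum():
    print('can',k.sum(),'z',np.median(Z[k]).round(4),'X',X[k].min().round(4),X[k].max().round(4))
    for a in np.arange(-.12,.08,.02):
        j=k&(X>a)&(X<a+.02)
        if j.sum()>60: print('  can x~%.3f y %.4f..%.4f mid %.4f'%(a+.01,Y[j].min(),Y[j].max(),(Y[j].min()+Y[j].max())/2))
k=(Z>.0185)&(Z<.025)&(abs(Y)<.045)&(abs(X)<.1)
for sg in(1,-1):
    j=k&(sg*Y>.015)
    for a in np.arange(-.1,.08,.02):
        i=j&(X>a)&(X<a+.02)
        if i.sum()>40: print('  rail',sg,'x~%.3f y %.4f..%.4f'%(a+.01,Y[i].min(),Y[i].max()),i.sum())
k=(Z>.036)&(Z<.044)&(abs(Y)<.045)&(X>.05)&(X<.1)
if k.sum()>20: print('stop X',X[k].min(),X[k].max(),k.sum())
E
python3 rel.py w3.png
```

```text
22.075 F [-0.57 -0.32 -6.74] T world [ 0.047 -0.088 -0.019] T tool [ 0.019 -0.031 -0.095] [ 0.5365 -0.1061  0.0688] tilt 0.09 op 0.0435 yaw 0.1659
TCP in cradle -0.0297 0.0012 yaw rel 0.0014
can 20246 z 0.1026 X -0.0999 0.0411
  can x~-0.090 y -0.0214..0.0229 mid 0.0007
  can x~-0.070 y -0.0215..0.0228 mid 0.0006
  can x~-0.050 y -0.0216..0.0227 mid 0.0005
  can x~-0.030 y -0.0300..0.0299 mid -0.0000
  can x~-0.010 y -0.0220..0.0225 mid 0.0002
  can x~0.010 y -0.0219..0.0218 mid -0.0001
  can x~0.030 y -0.0220..0.0220 mid -0.0000
stop X 0.0739961642840068 0.08153616685717953 124
```

View pics/w3.png

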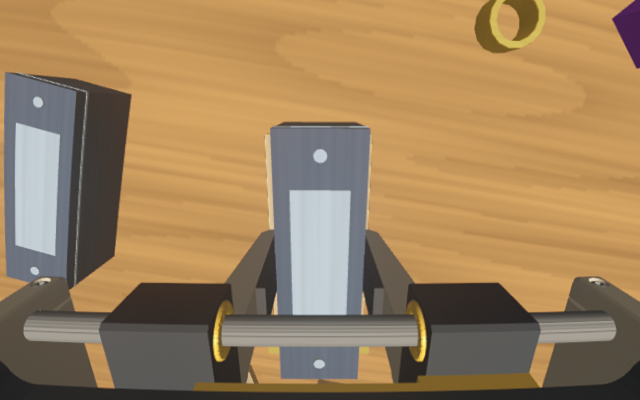

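The wrist view shows B over the cradle with rail slivers evenly on both sides (columns 268 and 371). The cloud puts the canister mid within 0.3 mm of the cradle axis. I'll lower it stepwise.

>>> drive_tool(
  linear=[
    [0.01,0,-0.0003],
    [0.018,0,-0.0003],
    [0.022,0,-0.0003],
    [0.026,0,-0.0003],
    [0.029,0,-0.0003],
  ],
  dr=[
    [0,0,0],
    [0,0,0],
    [0,0,0],
    [0,0,0],
    [0,0,0],
  ],
)

```text
time_s: 22.75
eef_pos: [0.5376, -0.1076, 0.0406]
ee_rot: [-2.383, 1.571, -0.647]
contact_force: [0.7, 0.2, -5.4]
opening: 0.0432
```

```bash
python3 avg.py; python3 r.py
```

```text
23.1 Ttool mean [-0.017 -0.054 -0.057] std [0.031 0.034 0.021] F [ 0.06  0.37 -6.15] z [-0.019 -0.031 -0.066 -0.083 -0.074 -0.072 -0.066 -0.043] [ 0.5378 -0.1076  0.0411] op 0.0436
23.15 F [ 0.21  0.03 -7.05] T world [ 0.005  0.022 -0.034] T tool [ 0.034 -0.008  0.021] [ 0.5377 -0.1076  0.041 ] tilt -0.02 op 0.0438 yaw 0.1652
```

>>> drive_tool(
  linear=[
    [0.003,0,0],
    [0.006,0,0],
    [0.009,0,0],
    [0.009,0,0],
  ],
  dr=[
    [0,0,0],
    [0,0,0],
    [0,0,0],
    [0,0,0],
  ],
)

```text
time_s: 23.65
eef_pos: [0.5372, -0.1074, 0.0313]
ee_rot: [1.005, 1.57, 2.741]
contact_force: [-0.3, 0.5, -6.6]
opening: 0.0435
```

```bash
python3 avg.py
```

```text
24.0 Ttool mean [-0.008 -0.058 -0.084] std [0.03  0.029 0.021] F [-0.06 -0.11 -6.04] z [-0.054 -0.08  -0.07  -0.077 -0.079 -0.098 -0.081 -0.13 ] [ 0.5377 -0.1076  0.0319] op 0.044
```

>>> drive_tool(
  linear=[
    [0.001,-0.003,0],
    [0.0015,-0.008,0],
    [0.0015,-0.013,0],
    [0.0015,-0.018,0],
    [0.0015,-0.022,0],
  ],
  dr=[
    [0,0,0],
    [0,0,0],
    [0,0,0],
    [0,0,0],
    [0,0,0],
  ],
)

```text
time_s: 24.68
eef_pos: [0.5595, -0.1041, 0.0308]
ee_rot: [2.037, 1.57, -2.51]
contact_force: [-5.2, -1.1, 2.0]
opening: 0.0437
```

```bash
python3 avg.py; python3 rel.py w4.png | head -12
```

```text
25.025 Ttool mean [-0.049 -0.125  0.409] std [0.012 0.039 0.251] F [-1.52 -0.33  0.89] z [0.888 0.726 0.408 0.379 0.322 0.267 0.156 0.121] [ 0.5602 -0.104   0.0308] op 0.0438
25.075 F [0.73 0.45 0.33] T world [0.125 0.029 0.009] T tool [-0.009 -0.128  0.008] [ 0.5602 -0.104   0.0308] tilt -0.12 op 0.0437 yaw 0.1652
TCP in cradle -0.006 -0.0007 yaw rel 0.0007
can 20248 z 0.0646 X -0.0762 0.0651
  can x~-0.070 y -0.0232..0.0212 mid -0.0010
  can x~-0.050 y -0.0233..0.0210 mid -0.0011
  can x~-0.030 y -0.0234..0.0210 mid -0.0012
  can x~-0.010 y -0.0300..0.0300 mid -0.0000
  can x~0.010 y -0.0236..0.0209 mid -0.0014
  can x~0.050 y -0.0238..0.0201 mid -0.0019
  can x~0.070 y -0.0240..0.0202 mid -0.0019
  rail 1 x~-0.090 y 0.0236..0.0333 115
  rail 1 x~-0.070 y 0.0162..0.0339 446
```

B now rests on the base (top at 0.0646) with no meaningful load. I'll lower the grip force so the pads slip well before 40 N, then creep forward.

>>> drive_tool(
  linear=[
    [0,-0.001,0.0005],
    [0,-0.002,0.001],
    [0,-0.003,0.001],
    [0,-0.004,0.001],
    [0,-0.004,0.001],
  ],
  dr=[
    [0,0,0],
    [0,0,0],
    [0,0,0],
    [0,0,0],
    [0,0,0],
  ],
  force=12,
)

```text
time_s: 25.75
eef_pos: [0.5617, -0.1032, 0.0308]
ee_rot: [1.797, 1.567, -2.75]
contact_force: [-8.9, -4.6, 8.1]
opening: 0.0442
```

```bash
python3 r.py
```

```text
25.75 F [-8.93 -4.57  8.06] T world [-0.621  1.372 -0.009] T tool [0.009 0.386 1.456] [ 0.5617 -0.1032  0.0308] tilt 0.22 op 0.0442 yaw 0.1657
```

>>> drive_tool(
  linear=[
    [0,-0.0005,0],
    [0,-0.001,0],
    [0,-0.0015,0],
    [0,-0.002,0],
    [0,-0.002,0],
  ],
  dr=[
    [0,0,0],
    [0,0,0],
    [0,0,0],
    [0,0,0],
    [0,0,0],
  ],
)

```text
time_s: 26.38
eef_pos: [0.5633, -0.1027, 0.0308]
ee_rot: [1.64, 1.566, -2.907]
contact_force: [-9.6, -2.9, 8.7]
opening: 0.0438
```

```bash
python3 rel.py w5.png
```

```text
26.375 F [-9.61 -2.87  8.74] T world [-0.583  1.609 -0.029] T tool [0.029 0.309 1.683] [ 0.5633 -0.1027  0.0308] tilt 0.26 op 0.0438 yaw 0.1657
TCP in cradle -0.0027 0.0002 yaw rel 0.0012
can 20315 z 0.0646 X -0.073 0.0681
  can x~-0.070 y -0.0225..0.0217 mid -0.0004
  can x~-0.050 y -0.0227..0.0216 mid -0.0005
  can x~-0.030 y -0.0226..0.0216 mid -0.0005
  can x~-0.010 y -0.0300..0.0299 mid -0.0000
  can x~0.010 y -0.0228..0.0218 mid -0.0005
  can x~0.030 y -0.0223..0.0210 mid -0.0007
  can x~0.050 y -0.0228..0.0212 mid -0.0008
  can x~0.070 y -0.0229..0.0210 mid -0.0009
  rail 1 x~-0.090 y 0.0237..0.0333 121
  rail 1 x~-0.070 y 0.0156..0.0338 462
  rail 1 x~-0.050 y 0.0283..0.0339 304
  rail 1 x~-0.030 y 0.0284..0.0339 279
  rail 1 x~-0.010 y 0.0284..0.0339 164
  rail 1 x~0.050 y 0.0279..0.0324 70
  rail -1 x~-0.090 y -0.0345..-0.0244 125
  rail -1 x~-0.070 y -0.0347..-0.0154 464
  rail -1 x~-0.050 y -0.0345..-0.0293 280
  rail -1 x~-0.030 y -0.0345..-0.0293 253
  rail -1 x~-0.010 y -0.0344..-0.0295 149
  rail -1 x~0.050 y -0.0341..-0.0296 75
stop X 0.06973322982962306 0.08248765481532337 732
```

>>> drive_tool(
  linear=[
    [-0.0003,-0.0005,0],
    [-0.0005,-0.001,0],
    [-0.0005,-0.0015,0],
    [-0.0005,-0.0015,0],
  ],
  dr=[
    [0,0,0],
    [0,0,0],
    [0,0,0],
    [0,0,0],
  ],
)

```text
time_s: 26.92
eef_pos: [0.5649, -0.1022, 0.0307]
ee_rot: [1.559, 1.567, -2.988]
contact_force: [-7.3, -1.8, 5.5]
opening: 0.0438
```

```bash
python3 r.py
```

```text
26.925 F [-7.34 -1.81  5.45] T world [-0.453  1.246 -0.066] T tool [0.067 0.241 1.304] [ 0.5649 -0.1022  0.0307] tilt 0.23 op 0.0438 yaw 0.1654
```

>>> drive_tool(
  linear=[
    [0,-0.0005,0],
    [0,-0.001,0],
    [0,-0.001,0],
  ],
  dr=[
    [0,0,0],
    [0,0,0],
    [0,0,0],
  ],
)

```text
time_s: 27.3
eef_pos: [0.5658, -0.1019, 0.0308]
ee_rot: [1.513, 1.567, -3.034]
contact_force: [-7.6, -2.0, 6.0]
opening: 0.044
```

```bash
python3 rel.py w6.png | egrep -v '  '
```

```text
TCP in cradle -0.0001 0.0005 yaw rel 0.001
can 20279 z 0.0646 X -0.0704 0.0708
stop X 0.06981630989027433 0.08210570711285933 663
```

No rise in force yet, so it isn't on the stop. I'll keep creeping.

>>> drive_tool(
  linear=[
    [0,-0.0005,0],
    [0,-0.001,0],
    [0,-0.0015,0],
    [0,-0.0015,0],
  ],
  dr=[
    [0,0,0],
    [0,0,0],
    [0,0,0],
    [0,0,0],
  ],
)

```text
time_s: 27.85
eef_pos: [0.567, -0.1016, 0.0307]
ee_rot: [1.468, 1.566, -3.079]
contact_force: [-8.3, -1.6, 7.3]
opening: 0.0445
```

```bash
python3 rel.py w7.png | egrep -v '  '
```

```text
TCP in cradle 0.0012 0.0006 yaw rel 0.001
can 20319 z 0.0646 X -0.0691 0.0722
stop X 0.06983722959265516 0.08225005315510028 589
```

>>> drive_tool(
  linear=[
    [0,-0.0005,0],
    [0,-0.001,0],
    [0,-0.001,0],
  ],
  dr=[
    [0,0,0],
    [0,0,0],
    [0,0,0],
  ],
)

```text
time_s: 28.28
eef_pos: [0.5671, -0.1016, 0.0307]
ee_rot: [1.46, 1.564, -3.086]
contact_force: [-12.0, -1.8, 9.6]
opening: 0.044
```

```bash
python3 rel.py w8.png | egrep -v '  '
```

```text
TCP in cradle 0.0012 0.0007 yaw rel 0.0012
can 20346 z 0.0646 X -0.0691 0.0721
stop X 0.06969466819598583 0.08243925903179264 606
```

>>> drive_tool(
  linear=[
    [0,-0.0005,0],
    [0,-0.001,0],
    [0,-0.001,0],
  ],
  dr=[
    [0,0,0],
    [0,0,0],
    [0,0,0],
  ],
)

```text
time_s: 28.7
eef_pos: [0.5673, -0.1015, 0.0306]
ee_rot: [1.458, 1.562, -3.089]
contact_force: [-14.1, -2.8, 12.2]
opening: 0.0439
```

```bash
python3 rel.py w9.png | egrep -v '  '
python3 - <<'E'
from h import *
c,W,s=grab('side'); I=c['pixels']; save('side2.png',cv2.resize(I[200:300,290:430],None,fx=5,fy=5,interpolation=cv2.INTER_CUBIC))
E
```

```text
TCP in cradle 0.0014 0.0006 yaw rel 0.0014
can 20386 z 0.0646 X -0.0691 0.0718
stop X 0.06973513629373235 0.08244976905667072 609
```

View pics/side2.png

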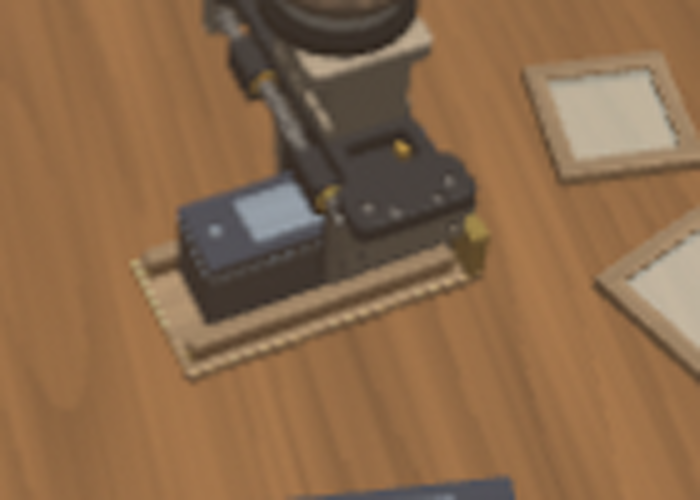

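B is home. It has stopped advancing while the force rises gently to 14 N, and its tail is 15.3 mm inside the rail ends (15 expected). The side crop shows it flat between the rails. I'll release it and rise.

>>> drive_tool(
  linear=[
    [-0.0005,0.0015,0],
    [-0.0005,0.002,0],
    [-0.0005,0.002,0],
    [-0.0005,0.002,0],
    [-0.0005,0.002,0],
  ],
  dr=[
    [0,0,0],
    [0,0,0],
    [0,0,0],
    [0,0,0],
    [0,0,0],
  ],
  grip=0.0919,
)

```text
time_s: 29.42
eef_pos: [0.5691, -0.1012, 0.0313]
ee_rot: [-1.657, 1.571, 0.079]
contact_force: [-0.4, 0.7, 0.2]
opening: 0.091
```

>>> drive_tool(
  linear=[
    [-0.02,0,0],
    [-0.06,0,0],
    [-0.11,0,0],
    [-0.11,0,0],
    [-0.11,0,0],
  ],
  dr=[
    [0,0,0],
    [0,0,0],
    [0,0,0],
    [0,0,0],
    [0,0,0],
  ],
)

```text
time_s: 30.05
eef_pos: [0.5689, -0.1012, 0.1418]
ee_rot: [-2.081, 1.57, -0.345]
contact_force: [0.2, -0.0, 0.2]
opening: 0.0916
```

```bash
sed 's/^zt=.*//; s/zt=s\[.eef_pos.\]\[2\]+.034/zt=.0646/' rel.py > rel2.py; python3 rel2.py w10.png
python3 - <<'E'
from h import *
s=telemetry.sense(); R=Rdown(-.123)
plan(s['eef_pos'],Rt(s['ee_rot']),[([.538,-.288,.13],R)])
E
```

```text
30.05 F [ 0.19 -0.03  0.18] T world [ 0.02   0.007 -0.025] T tool [ 0.025 -0.021  0.004] [ 0.5689 -0.1012  0.1418] tilt -0.03 op 0.0916 yaw 0.1652
TCP in cradle 0.0031 0.0007 yaw rel 0.0007
can 8358 z 0.0645 X -0.0689 0.0721
  can x~-0.070 y -0.0217..0.0217 mid 0.0000
  can x~-0.050 y -0.0220..0.0221 mid 0.0001
  can x~-0.030 y -0.0218..0.0219 mid 0.0001
  can x~-0.010 y -0.0220..0.0221 mid 0.0000
  can x~0.010 y -0.0220..0.0220 mid -0.0000
  can x~0.030 y -0.0220..0.0219 mid -0.0000
  can x~0.050 y -0.0221..0.0220 mid -0.0000
  can x~0.070 y -0.0222..0.0215 mid -0.0004
  rail 1 x~-0.090 y 0.0240..0.0331 44
  rail 1 x~-0.070 y 0.0152..0.0337 239
  rail 1 x~-0.050 y 0.0263..0.0338 177
  rail 1 x~-0.030 y 0.0259..0.0338 180
  rail 1 x~-0.010 y 0.0258..0.0337 163
  rail 1 x~0.010 y 0.0258..0.0339 159
  rail 1 x~0.030 y 0.0258..0.0339 151
  rail 1 x~0.050 y 0.0258..0.0335 142
  rail 1 x~0.070 y 0.0263..0.0398 79
  rail -1 x~-0.090 y -0.0339..-0.0248 44
  rail -1 x~-0.070 y -0.0345..-0.0152 247
  rail -1 x~-0.050 y -0.0344..-0.0258 199
  rail -1 x~-0.030 y -0.0341..-0.0258 188
  rail -1 x~-0.010 y -0.0343..-0.0260 168
  rail -1 x~0.010 y -0.0342..-0.0257 168
  rail -1 x~0.030 y -0.0340..-0.0264 152
  rail -1 x~0.050 y -0.0342..-0.0259 146
  rail -1 x~0.070 y -0.0400..-0.0263 85
stop X 0.07051991297869514 0.0815788650120283 371
linear [[0.0026, 0.0152, -0.0449], [0.0053, 0.0303, -0.0898], [0.0079, 0.0455, -0.1346], [0.0105, 0.0606, -0.1795]] 
dr [[4.13, 0.01, -0.02], [8.26, 0.02, -0.04], [12.39, 0.03, -0.06], [16.51, 0.04, -0.08]]
```

View pics/w10.png

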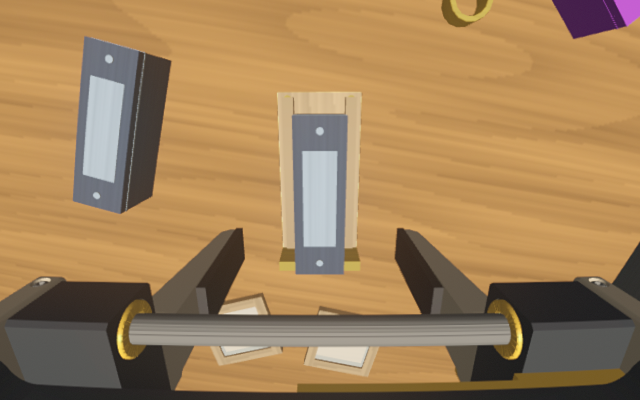

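B sits centred between the rails against the brass stop (320,195), with its fit centred to within 0.4 mm. C hasn't been shaken yet, and the job asks for each one, so I'll check it too. It also tests the identification: a sound C should give a tilt torque to weight ratio of 0.153.

>>> drive_tool(
  linear=[
    [0.003,0.015,-0.045],
    [0.005,0.03,-0.09],
    [0.008,0.0455,-0.135],
    [0.0105,0.0605,-0.1795],
    [0.0105,0.0605,-0.1795],
  ],
  dr=[
    [4.1,0,0],
    [8.3,0,0],
    [12.4,0,0],
    [16.5,0,0],
    [16.5,0,0],
  ],
)

```text
time_s: 30.72
eef_pos: [0.537, -0.2905, 0.1288]
ee_rot: [1.176, 1.568, 2.62]
contact_force: [-0.1, 0.5, 0.6]
opening: 0.0918
```

Run:
```python
from h import *
c,W,s=grab('wrist'); print(s['time_s'],s['eef_pos'],s['ee_rot'])
m=(W[...,2]>.05)&(W[...,2]<.063)&(abs(W[...,0]-.538)<.1)&(abs(W[...,1]+.288)<.06)
p=W[m]; r=cv2.minAreaRect((p[:,:2]*1000).astype(np.float32)); print(m.sum(),r)
R0=Rt(s['ee_rot']); plan(s['eef_pos'],R0,[([r[0][0]/1000,r[0][1]/1000+.001,.0225],Rdown(np.radians(r[2]-90)),.03)])
```

```text
30.725 [ 0.53702584 -0.29047196  0.12879021] [1.17594869 1.56763461 2.61971426]
8555 ((539.3073120117188, -290.350341796875), (44.233009338378906, 140.81646728515625), 83.38050842285156)
linear [[0.0266, -0.0006, 0.0003], [0.0531, -0.0012, 0.0006], [0.0797, -0.0018, 0.001], [0.1063, -0.0024, 0.0013]] 
dr [[-0.16, 0.02, -0.04], [-0.33, 0.04, -0.08], [-0.49, 0.05, -0.13], [-0.66, 0.07, -0.17]]
```

>>> drive_tool(
  linear=[
    [0.0265,-0.001,0],
    [0.053,-0.001,0],
    [0.08,-0.001,0],
    [0.106,-0.001,0],
    [0.106,-0.001,0],
  ],
  dr=[
    [0,0,0],
    [0,0,0],
    [0,0,0],
    [0,0,0],
    [0,0,0],
  ],
)

```text
time_s: 31.4
eef_pos: [0.5379, -0.2852, 0.0218]
ee_rot: [0.962, 1.564, 2.412]
contact_force: [-0.3, 0.8, 0.2]
opening: 0.092
```

>>> drive_tool(
  linear=[
    [0,0,0],
    [0,0,0],
    [0,0,0],
    [0,0,0],
    [0,0,0],
  ],
  dr=[
    [0,0,0],
    [0,0,0],
    [0,0,0],
    [0,0,0],
    [0,0,0],
  ],
  grip=0.03,
  force=50,
)

```text
time_s: 32.02
eef_pos: [0.5399, -0.2889, 0.0251]
ee_rot: [-2.717, 1.57, -1.269]
contact_force: [-0.5, -2.3, -0.1]
opening: 0.044
```

```bash
python3 r.py
```

```text
32.025 F [-0.52 -2.29 -0.14] T world [-0.026 -0.018  0.06 ] T tool [-0.06   0.023 -0.021] [ 0.5399 -0.2889  0.0251] tilt -0.02 op 0.044 yaw -0.1227
```

>>> drive_tool(
  linear=[
    [-0.015,0,0],
    [-0.04,0,0],
    [-0.07,0,0],
    [-0.1,0,0],
    [-0.1,0,0],
  ],
  dr=[
    [0,0,0],
    [0,0,0],
    [0,0,0],
    [0,0,0],
    [0,0,0],
  ],
)

```text
time_s: 32.65
eef_pos: [0.5415, -0.2897, 0.1281]
ee_rot: [-2.113, 1.565, -0.665]
contact_force: [0.5, 0.5, -4.1]
opening: 0.0439
```

>>> drive_tool(
  linear=[
    [0,0,0],
    [0,0,0],
    [0,0,0],
    [0,0,0],
    [0,0,0],
  ],
  dr=[
    [0,0,9],
    [0,0,17],
    [0,0,17],
    [0,0,17],
    [0,0,17],
  ],
)

```text
time_s: 33.28
eef_pos: [0.5393, -0.2885, 0.1254]
ee_rot: [1.572, 1.276, 3.019]
contact_force: [-0.4, -0.6, -2.0]
opening: 0.0438
```

```bash
python3 avg.py
```

```text
33.625 Ttool mean [ 0.006 -0.025 -0.282] std [0.029 0.017 0.014] F [-0.16 -0.37 -2.88] z [-0.253 -0.278 -0.293 -0.271 -0.305 -0.286 -0.285 -0.288] [ 0.5398 -0.2885  0.1251] op 0.044
```

>>> drive_tool(
  linear=[
    [0,0,0],
    [0,0,0],
    [0,0,0],
    [0,0,0],
    [0,0,0],
  ],
  dr=[
    [0,0,-9],
    [0,0,-18],
    [0,0,-27],
    [0,0,-34],
    [0,0,-34],
  ],
)

```text
time_s: 34.3
eef_pos: [0.5372, -0.2872, 0.1234]
ee_rot: [-1.563, 1.278, -0.117]
contact_force: [-0.5, 0.7, -2.2]
opening: 0.0438
```

>>> drive_tool(
  linear=[
    [0,0,0],
    [0,0,0],
  ],
  dr=[
    [0,0,0],
    [0,0,0],
  ],
)

```text
time_s: 34.55
eef_pos: [0.541, -0.2889, 0.1256]
ee_rot: [-1.574, 1.274, -0.125]
contact_force: [-0.2, -1.0, -2.5]
opening: 0.0435
```

```bash
python3 avg.py
```

```text
34.9 Ttool mean [ 0.001 -0.029  0.285] std [0.024 0.019 0.014] F [-0.26 -0.09 -2.45] z [0.296 0.284 0.289 0.289 0.252 0.304 0.285 0.283] [ 0.54   -0.2884  0.1248] op 0.0435
```

>>> drive_tool(
  linear=[
    [0,0,0],
    [0,0,0],
    [0,0,0],
    [0,0,0],
  ],
  dr=[
    [0,0,9],
    [0,0,17],
    [0,0,17],
    [0,0,17],
  ],
)

```text
time_s: 35.45
eef_pos: [0.5395, -0.2881, 0.1244]
ee_rot: [-1.042, 1.569, 0.406]
contact_force: [-0.9, -0.1, -1.8]
opening: 0.0441
```

```bash
python3 r.py
```

```text
35.45 F [-0.9  -0.07 -1.8 ] T world [-0.024  0.05  -0.024] T tool [0.024 0.03  0.047] [ 0.5395 -0.2881  0.1244] tilt -0.06 op 0.0441 yaw -0.1226
```

C reads 0.27 kg, which is too light to hold the ball, so it is sound. Its ratio missed my prediction of 0.153, which points to a constant tilt term from the tool itself. I'll lay C back, then tilt the empty tool to measure that term directly.

>>> drive_tool(
  linear=[
    [0.03,0,0],
    [0.06,0,0],
    [0.085,0,0],
    [0.096,0,0],
    [0.1,0,0],
  ],
  dr=[
    [0,0,0],
    [0,0,0],
    [0,0,0],
    [0,0,0],
    [0,0,0],
  ],
)

```text
time_s: 36.08
eef_pos: [0.5391, -0.2882, 0.0251]
ee_rot: [0.67, 1.57, 2.118]
contact_force: [-7.2, 5.1, 14.9]
opening: 0.0438
```

```bash
python3 r.py
```

```text
36.075 F [-7.17  5.14 14.94] T world [0.796 1.356 0.009] T tool [-0.008 -0.623  1.444] [ 0.5391 -0.2882  0.0251] tilt 0.03 op 0.0438 yaw -0.1232
```

>>> drive_tool(
  linear=[
    [0,0,0],
    [0,0,0],
    [0,0,0],
    [0,0,0],
    [0,0,0],
  ],
  dr=[
    [0,0,0],
    [0,0,0],
    [0,0,0],
    [0,0,0],
    [0,0,0],
  ],
  grip=0.0919,
)

```text
time_s: 36.7
eef_pos: [0.5399, -0.2884, 0.0249]
ee_rot: [-2.083, 1.571, -0.635]
contact_force: [0.6, -0.5, -0.4]
opening: 0.0909
```

>>> drive_tool(
  linear=[
    [-0.02,0,0],
    [-0.06,0,0],
    [-0.11,0,0],
    [-0.15,0,0],
    [-0.15,0,0],
  ],
  dr=[
    [0,0,0],
    [0,0,0],
    [0,0,0],
    [0,0,0],
    [0,0,0],
  ],
)

```text
time_s: 37.33
eef_pos: [0.5423, -0.2903, 0.1811]
ee_rot: [-2.137, 1.561, -0.689]
contact_force: [0.2, 0.0, -0.2]
opening: 0.0919
```

>>> drive_tool(
  linear=[
    [0,0,0],
    [0,0,0],
    [0,0,0],
    [0,0,0],
    [0,0,0],
  ],
  dr=[
    [0,0,9],
    [0,0,17],
    [0,0,17],
    [0,0,17],
    [0,0,17],
  ],
)

```text
time_s: 37.95
eef_pos: [0.5394, -0.2886, 0.1759]
ee_rot: [1.573, 1.276, 3.02]
contact_force: [0.6, -0.0, -0.8]
opening: 0.0916
```

```bash
python3 avg.py
```

```text
38.3 Ttool mean [-0.004 -0.019 -0.151] std [0.017 0.023 0.034] F [ 0.04  0.13 -0.1 ] z [-0.194 -0.196 -0.163 -0.112 -0.123 -0.132 -0.111 -0.177] [ 0.5397 -0.2884  0.1751] op 0.092
```

>>> drive_tool(
  linear=[
    [0,0,0],
    [0,0,0],
    [0,0,0],
    [0,0,0],
    [0,0,0],
  ],
  dr=[
    [0,0,-9],
    [0,0,-18],
    [0,0,-27],
    [0,0,-34],
    [0,0,-34],
  ],
)

```text
time_s: 38.98
eef_pos: [0.5377, -0.2877, 0.1737]
ee_rot: [-1.565, 1.277, -0.119]
contact_force: [0.4, 0.1, 0.2]
opening: 0.0921
```

>>> drive_tool(
  linear=[
    [0,0,0],
    [0,0,0],
  ],
  dr=[
    [0,0,0],
    [0,0,0],
  ],
)

```text
time_s: 39.22
eef_pos: [0.541, -0.2889, 0.1755]
ee_rot: [-1.573, 1.274, -0.125]
contact_force: [0.1, -0.0, -0.5]
opening: 0.0919
```

```bash
python3 avg.py
```

```text
39.575 Ttool mean [-0.013 -0.021  0.129] std [0.038 0.02  0.018] F [ 0.03 -0.25  0.03] z [0.106 0.135 0.112 0.152 0.115 0.113 0.149 0.15 ] [ 0.54   -0.2884  0.1748] op 0.0918
```

>>> drive_tool(
  linear=[
    [0,0,0],
    [0,0,0],
    [0,0,0],
    [0,0,0],
  ],
  dr=[
    [0,0,9],
    [0,0,17],
    [0,0,17],
    [0,0,17],
  ],
)

```text
time_s: 40.12
eef_pos: [0.5395, -0.2882, 0.1744]
ee_rot: [-1.118, 1.57, 0.33]
contact_force: [-0.5, 0.7, -0.8]
opening: 0.0916
```

The empty tool accounts for 0.28 Nm. After removing it, torque per newton is 0.101 for A, 0.107 for C and 0.109 for B with a ball. Without a ball, B would be 0.086, so B is the rattler. Now a last position check.

Run:
```python
from h import *
c,W,s=grab('top'); save('top_end.png',c['pixels']); W0=np.load('topW.npy'); print(s['time_s'],s['contact_force'].round(2))
for n,(u,v),h in(('A',(233,189),.056),('C',(432,194),.056)):
    for Q in(W0,W):
        m=np.zeros(Q.shape[:2],bool); m[v-32:v+33,u-18:u+19]=1; m&=abs(Q[...,2]-h)<.008
        r=cv2.minAreaRect((Q[m][:,:2]*1000).astype(np.float32)); print(n,m.sum(),np.round(r[0]+r[1]+(r[2],),1),np.median(Q[m][:,2]).round(4))
c2,Ws,s=grab('side'); k=(abs(Ws[...,2]-.0645)<.006)&(abs(Ws[...,0]-.567)<.09)&(abs(Ws[...,1]+.1)<.05)
print('B side',k.sum(),np.median(Ws[k][:,2]),cv2.minAreaRect((Ws[k][:,:2]*1000).astype(np.float32)))
```

```text
40.125 [-0.5  0.7 -0.8]
A 719 [567.6 298.6  46.7 138.1  80. ] 0.0562
A 719 [567.  300.4  46.5 137.9  80.8] 0.0563
C 690 [ 538.2 -288.7   43.6  138.5   83.2] 0.0566
C 8 [ 562.  -278.9   15.2  103.1   64.2] 0.0525
B side 443 0.06537808062889013 ((536.9376831054688, -106.55882263183594), (80.55171966552734, 49.027687072753906), 8.214444160461426)
```

View pics/top_end.png

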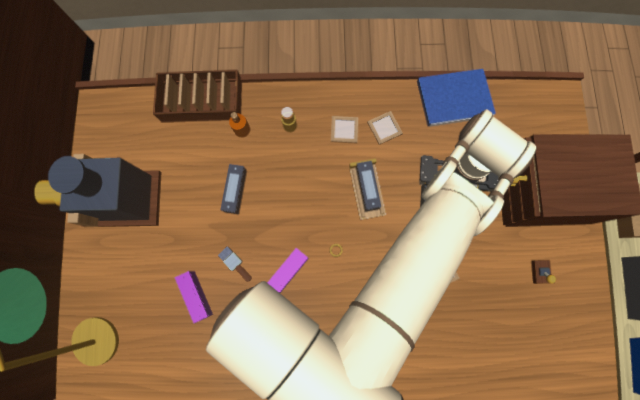

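The final top view shows B in the cradle against its stop at (368,188), A back at (233,189), and the bystanders where they were. C is hidden under the gripper, so I'll check it with the wrist camera and then hand in.

Run:
```python
from h import *
c,W,s=grab('wrist')
m=(W[...,2]>.05)&(W[...,2]<.063)&(abs(W[...,0]-.538)<.1)&(abs(W[...,1]+.288)<.06)
r=cv2.minAreaRect((W[m][:,:2]*1000).astype(np.float32)); print(m.sum(),r,np.median(W[m][:,2]),s['contact_force'])
if m.sum()>2000 and abs(r[0][0]-539)<10 and abs(r[0][1]+290)<10: print(env.sign_off())
```

```text
6349 ((538.5345458984375, -288.5806884765625), (44.17684555053711, 140.26873779296875), 83.2264175415039) 0.056520792777680864 [0.19460563 0.45075264 0.48262746]
the job is handed in; nothing more can be done
None
```

I lifted and rocked all three canisters, found the rattler, slid it home in the cradle and handed the job in at about 40 s. The rattler is the middle canister, B, at pixel (305,210) in the first top view. I haven't matched A, B and C to canister numbers 1–3.

**Which one rattles:**
- **Weight:** B reads 0.66 kg, above the 0.56 kg limit for a canister without a ball. The right-hand one (C) at 0.27 kg is too light to hold one.
- **Tilt torque:** after removing the empty tool's share, the readings only agree across the three if B has the ball.

**Final positions:**
- **B:** flat and centred between the rails within about 0.4 mm. It stopped moving at the end stop at about 14 N, with its tail 15.3 mm inside the rail ends (15 expected).
- **A and C:** back flat within about 2 mm of where they stood.
- **Bystanders:** they look unmoved in the last top view, but I didn't measure them. The arm hid the slide at (440,271).
- **Robot:** clear of everything.

**Checks that disagreed:**
- **Level torque:** B's two level readings differed by only 0.07 Nm, where a ball resting at the ends should give 0.15. A sound canister (A) showed 0.03, so this check was weak on its own.
- **C's tilt ratio:** it missed my first prediction until I measured the empty tool's share.
- **Cradle position:** the cameras differed by a few mm along its length, so I went by contact with the stop.
- **Last side-camera fit of B:** it saw only part of the top and was no use for position.

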